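# Wet the polishing wax and cover its pot

## Robot

A 6-joint arm with a two-finger parallel gripper is mounted at the origin on the work surface. World frame = base frame: x ahead of the robot, y to its left, z up, the work surface at z = 0. Lengths are in mm, angles in rad, forces in N, time in s.
With the tool pointing down it reaches from about 350 to 875 mm from the base axis. Payload 4.2 kg.
Tool frame: the origin (TCP) lies at the very end of the fingers, on their centre line; the grasp point (between the pads) lies 19 mm behind it (pinch_z is the distance from the TCP to the grasp point, in mm); z points along the fingers, y is the line along which they close (so a half turn about z gives the same grasp; the last joint's range is limited). The gripper opens to 85 mm and grips with 20 to 120 N. Pads are 22 mm wide; open, the fingers measure 114 mm over their backs; the gripper's body (76 mm by 85 mm) begins 54 mm behind the grasp point. The pads swing forward as they close: fully open they stand 13 mm farther back than shut.
Start: joints at [1.369, 0.385, 0.008, 0, -1.194, -0.259], TCP at [277.882, 559.804, 231.312] pointing down, gripper open.
Joint ranges: [-3.14, 3.14], [-1.21, 2.06], [-1.07, 1.41], [-3.16, 2.05], [-2.99, -0.16], [-3.1, 3.1]. Speed limits (rad/s): [2.79, 2.79, 3.14, 3.14, 3.14, 3.14].

## Interface

Orientations are given as a unit quaternion [x, y, z, w].
In Python, from bench import * gives the robot as it stands.
- The arm moves only by the tool arm_command, never from a script. Its argument "steps" is one flat list of numbers, 4 for each row, row after row: the shift along the tool's x, y, z in m, then the turn about the tool's z in rad. In form: [tx, ty, tz, roll, tx, ty, tz, roll, ...]. A call has 1 to 20 rows; each row shifts and turns the commanded pose from where the row before left it, along the tool's axes as they then stand; what a row does not reach is not made up. A row lasts 1/8 s, in which the tool goes at most 62.5 mm and 10.7 degrees, less where a joint would pass 70% of its speed; a pose out of reach is approached as far as the arm can. A call with a gripper value outside its range is refused whole. "grip" is the finger opening in m, from 0 to 0.0854, set as the call begins (left out, the last holds). The fingers move at their own pace and stop on an object; the grip force is fixed at half the most. Time passes only in rows, so rows that do not move let the fingers close. It gives the time, the measured TCP pose, the force, the opening and the grip force at its end, in the units of the state.
- read_state(): the state, without advancing time (a new reading comes with each control period).
- get_image(name): name is "scene" or "side" or "wrist"; returns the picture (400x640x3 uint8, red, green, blue); there is no depth.
- get_calibration(name): a dict with "camera_matrix" (3x3 intrinsics, pixels), "k1" (the pictures are not rectified: a ray, as slopes to the right and down, at radius r is drawn at 1 + k1 r^2 times it, then the intrinsics apply), "cam_to_world" (4x4, takes a point from camera to world coordinates). Camera axes: x right, y down, z forward; pixel columns grow to the right and rows downward; lengths in mm; the calibration is good to about 2 mm. A picture is of the moment at which its call begins: read the wrist's pose just before it. get_calibration takes no time and is no camera call; for the wrist camera it gives the pose at the moment of the call.
- job_done(): hands the job in; it is judged then, once.
The state is a dict: "clock": time; "joints": joint angles; "joint_vel": joint speeds; "joint_efforts": joint torques, N m; "position": TCP position; "ee_rot": TCP orientation; "contact_force": force on the tool from outside, world axes, zero at the start; "wrist_torque": the same for the moment, N m; "gripper_width": finger opening in mm; "grasp_force": force on a finger pad.
Only numpy, scipy, OpenCV 4.12 (cv2) and the standard library are available. Lean on these libraries where they do the work, as an engineer would, in place of code of your own. Each camera call takes 0.05 s, during which the arm holds its last target. There are 200 camera calls.

## Task

At the buffing bench, wet the wax cake in the open steel pot: press the red nozzle cap of the clamped silver canister fully down and let it spring back up. Then lay the blue lid gently on the pot so that it sits fully seated and level, leaving the pot standing where it is. Leave the yellow cap, the bin of dowels and the sanding block alone.

Things in the scene. Friction and masses are not known exactly. Their poses are not given: they have to be found in the camera images.
- wetter_cap_top (a point): centre of the flat top of the red nozzle cap (36 mm across, 24 mm tall) of the silver canister (66 mm across), clamped on a 110 mm square wooden base fixed to the bench. 219 mm above the bench at rest, clear above and around. z up; -x is the way its short nozzle stub points (ends 30 mm from the axis), roughly at the pot, whose centre is about 160 mm away
- wetter_cap (a joint): how far the red cap is pressed, in m: 0 up, 0.008 fully down on its stop. A spring returns it: about 3 N to start it moving, 8.5 N at the stop
- degreaser_cap_top (a point): centre of the top of the yellow nozzle cap of the other canister (green, same size and base, also fixed). Not to be pressed. Red and yellow canisters swap places from start to start
- degreaser_cap (a joint): how far the yellow cap is pressed, in m: 0 up
- pot: open round steel pot standing loose on the bench with a red-brown wax cake in its bottom (cake top 28 mm up): 92 mm across outside, 84 mm inside, wall 4 mm, 65 mm tall, about 0.6 kg. Origin: centre of its underside, z up
- pot_rim (a point): centre of the pot's mouth, level with its rim, 65 mm above its underside; z up
- lid: loose blue lid lying right way up by the green canister, about 0.16 kg: disc 102 mm across, 5 mm thick; below it a tapered step (76 mm across at the disc, 68 at the bottom, 6 mm tall) that drops inside the pot's mouth; on top an upright wooden knob 24 mm across, 34 mm tall. Origin: centre of the step's underside, z up: disc from 6 to 11 mm, knob top at 45 mm. Seated: origin 6 mm below the rim
- lid_seat (a point): centre of the underside of the lid's disc, 6 mm above the lid's origin: it comes to the pot's rim when the lid is seated
- dowel_bin: small blue stacking bin holding wooden dowels, 130 x 100 mm, 65 mm tall, loose, stands beyond the canisters; leave it. Origin: centre of its underside
- sanding_block: cork sanding block with a wooden grip, 60 x 100 mm, 39 mm tall, loose, lies towards the far left; leave it. Origin: centre of its underside
Not all that is in view belongs to the job. What is shaped like the pot but purple is not meant.

How it is judged:
By the outcome, as a careful person would: the job done as asked, in the order asked, and still so for the second after the job is handed in, with the robot touching nothing.
It also fails if it takes over 56 s, if anything falls off the work surface, if the arm or the gripper's body presses on something with over 40 N, if the wrist force passes 120 N, or if a joint passes its speed limit or range.

## Working session

There is one attempt and no reset: what is moved stays moved. The work goes in short steps, Python scripts to look and compute and a tool call to move; the robot and the scene stay as the last step left them, time stands still between calls to the robot, and variables do not carry over. Pictures are saved under pics/ and viewed, at most 10 in all, crops included, and the job is handed in when it is done.

Besides the shell and the picture viewer there is one more tool, called after "Request:" as name(argument=value, ...) on one line, values as JSON. arm_command: Moves the arm, as the interface text tells. Its arguments: {"type":"object","properties":{"steps":{"type":"array","items":{"type":"number"}},"grip":{"type":"number"}},"required":["steps"]}

```bash
mkdir -p pics; cat > h.py <<'E'
from bench import *
import numpy as np, cv2, json
def snap(n,f):
    c=get_calibration(n); im=get_image(n)
    cv2.imwrite(f'pics/{f}.png',im[:,:,::-1]); json.dump({k:np.array(v).tolist() for k,v in c.items()},open(f'pics/{f}.json','w'))
def cal(f):
    c=json.load(open(f'pics/{f}.json')); return np.array(c['camera_matrix']),float(c['k1']),np.array(c['cam_to_world'])
def ray(f,u,v):
    K,k,T=cal(f); d=np.linalg.inv(K)@[u,v,1.]; r=d[:2].copy()
    for _ in range(20): r=d[:2]/(1+k*(r@r))
    return T[:3,3],T[:3,:3]@[r[0],r[1],1.]
def atz(f,u,v,z):
    o,d=ray(f,u,v); return o+d*(z-o[2])/d[2]
def proj(f,p):
    K,k,T=cal(f); q=T[:3,:3].T@(np.array(p)-T[:3,3]); r=q[:2]/q[2]; r=r*(1+k*(r@r)); return (K@[r[0],r[1],1])[:2]
E
python3 - <<'E'
from h import *
for n in('scene','side'): snap(n,n+'0')
a=cv2.imread('pics/scene0.png');b=cv2.imread('pics/side0.png')
s=read_state();print(s['position'],s['ee_rot'],s['contact_force'],s['clock'],s['gripper_width'])
for n in('scene0','side0'): print(cal(n)[2].round(2).tolist())
E
```

```text
[277.6531088  559.35254031 230.32448214] [ 9.73554653e-01 -2.28452077e-01 -1.76858453e-04  9.76850664e-04] [ 0.33241884 -0.40565059  0.01537531] 0.1 85.4964961141059
[[0.17, 0.8, -0.57, 1051.64], [0.99, -0.13, 0.11, -104.74], [0.01, -0.58, -0.81, 871.94], [0.0, 0.0, 0.0, 1.0]]
[[-0.88, -0.32, 0.36, 230.35], [-0.48, 0.6, -0.64, 496.95], [-0.01, -0.73, -0.68, 728.98], [0.0, 0.0, 0.0, 1.0]]
```

View pics/scene0.png

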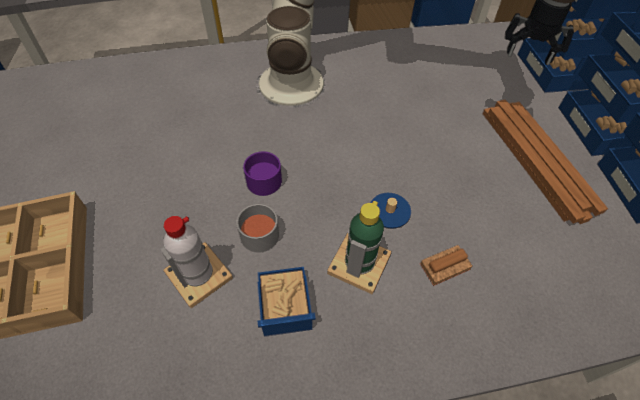

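View pics/side0.png

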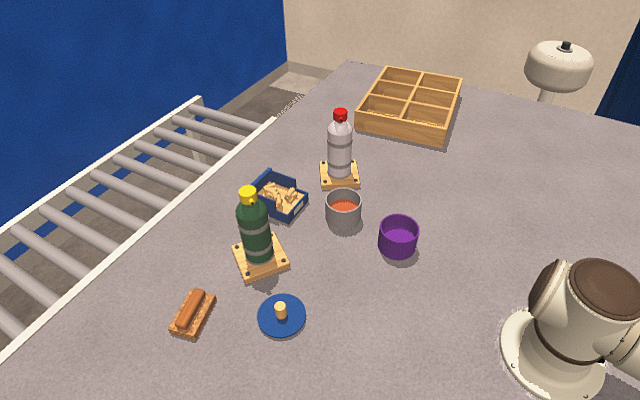

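Scene view: the red cap is at (176,225), the steel pot with the red-brown cake at (258,228), the blue lid at (391,209) and the yellow cap at (370,212). In the side view these are at (340,113), (343,212), (281,315) and (248,193).

There are two pot candidates in the scene view: steel at (258,228) and purple at (263,173). The steel one with the wax cake is meant. I'll confirm that in an enlarged crop.

```bash
python3 - <<'E'
from h import *
a=cv2.imread('pics/scene0.png');b=cv2.imread('pics/side0.png')
A=cv2.resize(a[140:300,150:430],None,fx=2.8,fy=2.8,interpolation=cv2.INTER_CUBIC)[:, :784]
# side crops
B1=cv2.resize(b[95:255,310:430],None,fx=2.2,fy=2.2,interpolation=cv2.INTER_CUBIC)
cv2.imwrite('pics/cA.png',A)
B=cv2.resize(b[100:345,220:430],None,fx=2.4,fy=2.4,interpolation=cv2.INTER_CUBIC);cv2.imwrite('pics/cB.png',B)
E
```

```text
(no output)
```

View pics/cA.png

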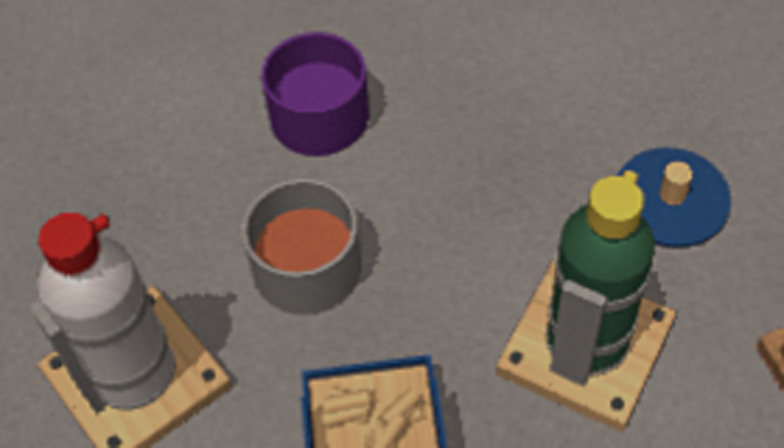

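View pics/cB.png

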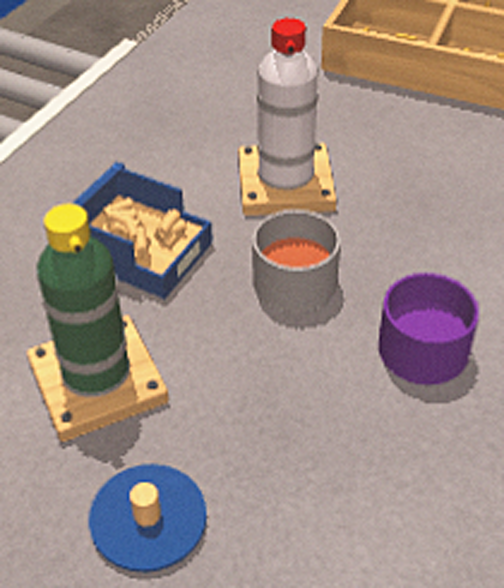

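Crop A confirms the red cap on the silver canister at (69,233), the grey pot with the wax cake at (301,228), and the lid knob at (678,171). The purple pot at (316,80) is the decoy. Crop B shows the same: cap top (289,30), pot rim centre (296,240), knob top (145,490). Next I'll measure these in both cameras.

```bash
python3 - <<'E'
from h import *
a=lambda x,y:(x/2.8-.32+150,y/2.8-.32+140)
b=lambda x,y:(x/2.4-.3+220,y/2.4-.3+100)
for n,pa,pb,z in [('cap',(69,232),(289,30),219),('rim',(301,227),(296,240),65),('knob',(678,171),(145,490),45),('yel',(616,197),(67,218),219),('purple',(315,80),(430,307),65)]:
    A=atz('scene0',*a(*pa),z);B=atz('side0',*b(*pb),z)
    print(n,A.round(1),B.round(1))
print('disc',atz('side0',*b(148,513),11).round(1), 'nozzle', atz('scene0',*a(103,222),205).round(1))
# rim/lid size check: extremes
print('rim diam',np.linalg.norm(atz('scene0',*a(244,227),65)-atz('scene0',*a(358,227),65)))
A=cv2.imread('pics/cA.png');B=cv2.imread('pics/cB.png')
# overlay
def circ(im,f,g,c,r,col):
    s=g
    P=[proj(f,[c[0]+r*np.cos(t),c[1]+r*np.sin(t),c[2]]) for t in np.linspace(0,6.28,60)]
    P=[((p[0]-s[0]+.32)*s[2],(p[1]-s[1]+.32)*s[2]) for p in P]
    cv2.polylines(im,[np.int32(P)],True,col,1)
ga=(150,140,2.8);gb=(220,100,2.4)
def mid(pa,pb,z): return (atz('scene0',*a(*pa),z)+atz('side0',*b(*pb),z))/2
for im,f,g in((A,'scene0',ga),(B,'side0',gb)):
    circ(im,f,g,mid((69,232),(289,30),219),18,(0,255,255))
    circ(im,f,g,mid((301,227),(296,240),65),46,(0,255,0))
    k=mid((678,171),(145,490),45); circ(im,f,g,k,12,(0,255,0)); k[2]=11; circ(im,f,g,k,51,(0,255,255))
h=np.zeros((600,800,3),np.uint8)
h[:448*56//100+1][:0]
A2=cv2.resize(A,(440,251)) 
out=np.zeros((588,800,3),np.uint8); 
out[:260,:390]=A[150:410,0:390]; out[300:500,:200]=A[120:320,584:784]; out[:588,400:800]=B[:588,:400]
cv2.imwrite('pics/ov.png',out)
E
```

```text
cap [ 608.9 -282.2  219. ] [ 607.2 -280.8  219. ]
rim [ 528.6 -140.7   65. ] [ 526.9 -142.6   65. ]
knob [510.  177.5  45. ] [512.5 171.2  45. ]
yel [637.7  72.  219. ] [636.8  69.8 219. ]
purple [ 380.  -115.7   65. ] [ 370.7 -118.2   65. ]
disc [511.9 172.9  11. ] nozzle [ 595.  -263.7  205. ]
rim diam 90.66709415091704
```

View pics/ov.png

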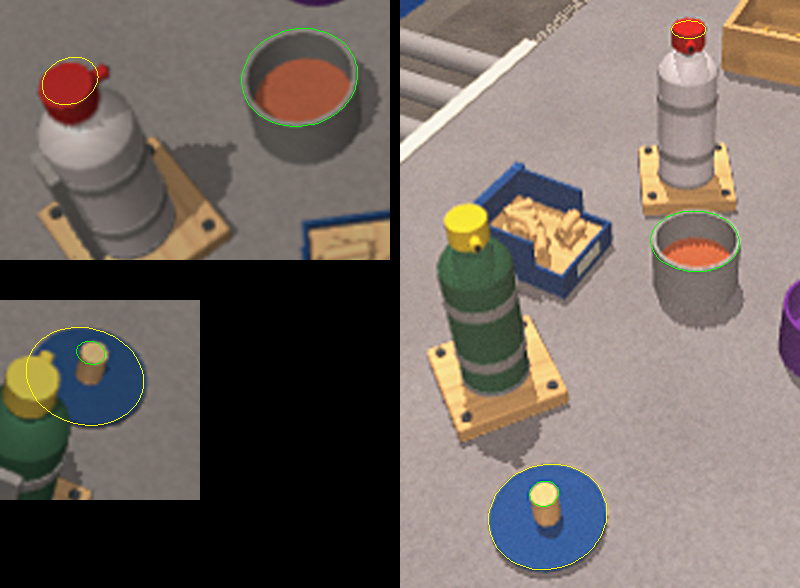

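The overlay fits. Cap is at (608,-281), pot at (528,-141.5), 161 mm apart as described, and the knob is near (511.5,173.5). I'll lift, close the fingers and go above the red cap.

Request:
arm_command(steps=[0, 0, -0.035, 0, 0, 0, -0.035, 0, 0.0372, 0.0336, 0, 0, 0.0372, 0.0336, 0, 0, 0.0372, 0.0336, 0, 0, 0.0372, 0.0336, 0, 0, 0.0372, 0.0336, 0, 0, 0.0372, 0.0336, 0, 0, 0.0372, 0.0336, 0, 0, 0.0372, 0.0336, 0, 0, 0.0372, 0.0336, 0, 0, 0.0372, 0.0336, 0, 0, 0.0372, 0.0336, 0, 0, 0.0372, 0.0336, 0, 0, 0.0372, 0.0336, 0, 0, 0.0372, 0.0336, 0, 0, 0.0372, 0.0336, 0, 0, 0.0372, 0.0336, 0, 0, 0.0372, 0.0336, 0, 0, 0.0372, 0.0336, 0, 0], grip=0)

```text
clock: 2.6
position: [609.0, -281.2, 300.6]
ee_rot: [0.974, -0.228, -0.001, -0.0]
contact_force: [0.5, 0.9, -0.1]
gripper_width: 0.1
grasp_force: 0.0
```

```bash
python3 - <<'E'
from h import *
from scipy.spatial.transform import Rotation as R
s=read_state();p=np.array(s['position']);M=R.from_quat(s['ee_rot']).as_matrix()
print(p,M.round(4).tolist(),s['contact_force'],s['joints'],s['gripper_width'],s['clock'])
print('tool delta to cap',M.T@(np.array([608,-281,235])-p))
snap('wrist','w1');print(proj('w1',[608,-281,219]),proj('w1',[528,-141.5,65]),proj('w1',p))
E
```

```text
[ 608.98660113 -281.16442221  300.60145277] [[0.8957, -0.4447, -0.001], [-0.4447, -0.8957, 0.0005], [-0.0011, 0.0, -1.0]] [ 0.50990086  0.91701781 -0.0549848 ] [-1.92119520e-01  4.32453378e-01  2.53339778e-01 -3.01423063e-04
 -1.39277449e+00  1.30208432e+00] 0.07541342730829723 2.6
tool delta to cap [-0.88256556  0.29125997 65.60249438]
[322.16764632 210.85107454] [262.59988126 260.18096104] [321.33982569 259.15114342]
```

View pics/w1.png

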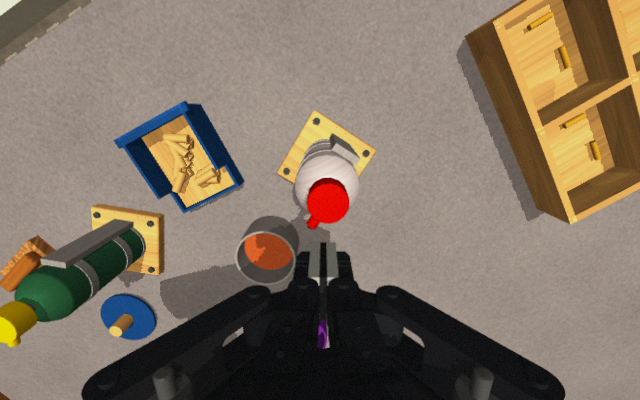

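The wrist view shows the red cap top near (328,203), pot mouth near (268,249), and lid at (128,316). The cap and pot both sit about (+5,-10) px from their predicted positions. I'll check again with the arm settled.

```bash
python3 - <<'E'
from h import *
s=read_state();snap('wrist','w2');s2=read_state();print(s['position'],s2['position'],s2['ee_rot'])
im=cv2.imread('pics/w2.png').astype(int);B,G,Rr=im[...,0],im[...,1],im[...,2]
m=(Rr>200)&(G<40)&(B<40)
ys,xs=np.nonzero(m);print('red',xs.mean(),ys.mean(),xs.min(),xs.max(),ys.min(),ys.max())
print(proj('w2',[608,-281,219]),proj('w2',[608,-281,195]))
K,k,T=cal('w2');print(K,k,T.round(3))
for n,u,v,z in(('cap',328,202,219),('rim',268,249,65),('knobtop',118,331,45)): print(n,atz('w2',u,v,z).round(1))
for u0,v0,u1,v1,z in((306,201,349,201,219),(236,249,299,249,65)): print(np.linalg.norm(atz('w2',u0,v0,z)-atz('w2',u1,v1,z)))
V=im.astype(np.uint8)[170:330,80:360];cv2.imwrite('pics/w2c.png',cv2.resize(V,None,fx=2.8,fy=2.8,interpolation=cv2.INTER_CUBIC))
E
```

```text
[ 610.11770238 -286.21870167  298.84634618] [ 609.1119131  -283.48427423  298.38031856] [ 9.73024816e-01 -2.30694285e-01 -1.67579862e-03  2.13924293e-04]
red 322.1518691588785 207.99610591900313 302 343 189 228
[317.11122364 215.37733977] [317.54796073 205.97670075]
[[285.04821262   0.         322.8316368 ]
 [  0.         285.04821262 201.19962373]
 [  0.           0.           1.        ]] -0.02322673507893195 [[-4.50000e-01 -8.49000e-01 -2.76000e-01  6.80837e+02]
 [-8.93000e-01  4.29000e-01  1.36000e-01 -3.22327e+02]
 [ 3.00000e-03  3.08000e-01 -9.51000e-01  4.39523e+02]
 [ 0.00000e+00  0.00000e+00  0.00000e+00  1.00000e+00]]
cap [ 614.4 -294.2  219. ]
rim [ 542.7 -164.1   65. ]
knobtop [515.  158.5  45. ]
34.96401166741433
92.23453978176245
```

View pics/w2c.png

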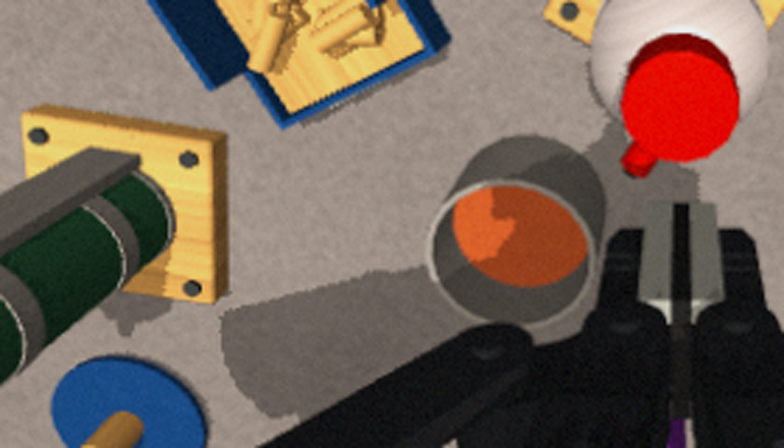

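The arm was still swinging during those shots, by about 5 mm. I'll let it settle and measure again.

Request:
arm_command(steps=[0, 0, 0, 0, 0, 0, 0, 0, 0, 0, 0, 0, 0, 0, 0, 0, 0, 0, 0, 0, 0, 0, 0, 0])

```text
clock: 3.45
position: [608.7, -279.5, 301.4]
ee_rot: [0.974, -0.228, 0.0, 0.0]
contact_force: [0.0, -0.3, 0.7]
gripper_width: -0.1
grasp_force: 0.0
```

```bash
python3 - <<'E'
from h import *
from scipy.spatial.transform import Rotation as R
s=read_state();snap('wrist','w3');s2=read_state();print(s['position'],s2['position'],s2['contact_force'])
im=cv2.imread('pics/w3.png').astype(int);B,G,Rr=im[...,0],im[...,1],im[...,2]
m=((Rr>200)&(G<40)&(B<40)).astype(np.uint8); m=cv2.morphologyEx(m,cv2.MORPH_OPEN,cv2.getStructuringElement(cv2.MORPH_ELLIPSE,(21,21)))
ys,xs=np.nonzero(m);c=(xs.mean(),ys.mean());print('red',c,np.ptp(xs),np.ptp(ys))
print(proj('w3',[608,-281,219]));cap=atz('w3',*c,219);print('cap',cap)
M=R.from_quat(s2['ee_rot']).as_matrix();print('tool delta',M.T@(np.array([608,-281,235])-s2['position']))
bl=((B>90)&(Rr<40)&(B>G*1.4)).astype(np.uint8)
n,l,st,ce=cv2.connectedComponentsWithStats(bl);print([(st[i].tolist(),ce[i].round(1)) for i in range(1,n) if st[i][4]>200])
print('lid pred',proj('w3',[511.5,173.5,11]))
E
```

```text
[ 608.70193711 -279.50369236  301.40455564] [ 608.70838888 -279.55341275  301.35520147] [-0.27060013 -0.36159813 -0.98674829]
red (np.float64(329.3281884646629), np.float64(201.80747359870026)) 39 38
[323.80267069 209.53503425]
cap [ 612.01564211 -288.07278707  219.        ]
tool delta [7.39608074e-03 1.61221724e+00 6.63551648e+01]
[([116, 101, 104, 96, 1041], array([159. , 132.5])), ([172, 164, 68, 47, 202], array([210.4, 192.7])), ([102, 295, 54, 44, 1459], array([129.5, 314.7]))]
lid pred [128.06906635 318.23296983]
```

```bash
python3 - <<'E'
from h import *
p=np.array([608.7,-279.5,301.4]);tx=np.array([.8957,-.4448,0]);ty=np.array([-.4448,-.8957,0])
for d in(-11,11):print(proj('w3',p+d*tx),proj('w3',p+d*tx+13*ty))
print('rim',proj('w3',[528,-141.5,65]),'bin/yellow',proj('w3',[637,71,219]))
snap('scene','scene1');snap('side','side1')
a=cv2.imread('pics/scene1.png');b=cv2.imread('pics/side1.png');w=cv2.imread('pics/w3.png')
for f,im in(('scene1',a),('side1',b)):
    q=proj(f,p);cv2.circle(im,tuple(np.int32(q)),1,(0,255,0),-1);print(f,q)
    q=proj(f,[608,-281,219]);cv2.circle(im,tuple(np.int32(q)),1,(255,255,0),-1)
z=lambda im,x,y,w_,h,s:cv2.resize(im[y:y+h,x:x+w_],None,fx=s,fy=s,interpolation=cv2.INTER_CUBIC)
out=np.hstack([z(a,130,150,90,110,3),z(b,295,50,90,110,3),z(w,230,180,130,165,2)])
print(out.shape);cv2.imwrite('pics/o2.png',out)
E
```

```text
[321.37446116 276.3689276 ] [344.25559336 276.3370747 ]
[321.26728855 241.22449432] [345.17255767 241.19514961]
rim [263.54368407 259.54962732] bin/yellow [ -1.38715638 331.54125321]
scene1 [163.1661492  195.58727332]
side1 [339.94344758  82.18659431]
(330, 800, 3)
```

View pics/o2.png

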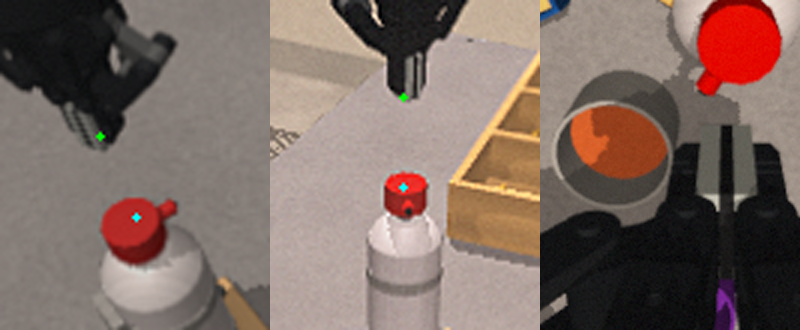

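Cap estimates agree to within a few millimetres: fixed cameras (608,-281), wrist slightly farther out. I'll aim at (609,-283), where the 36 mm cap leaves plenty of margin, and descend to z≈228.

Request:
arm_command(steps=[0.002, 0.003, 0.015, 0, 0, 0, 0.02, 0, 0, 0, 0.02, 0, 0, 0, 0.012, 0, 0, 0, 0.006, 0, 0, 0, 0, 0, 0, 0, 0, 0, 0, 0, 0, 0])

```text
clock: 4.6
position: [609.5, -283.3, 229.1]
ee_rot: [0.974, -0.228, 0.001, 0.0]
contact_force: [-0.1, 0.2, -0.2]
gripper_width: -0.5
grasp_force: 0.0
```

```bash
python3 - <<'E'
from h import *
s=read_state();print(s['position'],s['contact_force'])
snap('scene','scene2');snap('side','side2');snap('wrist','w4')
a=cv2.imread('pics/scene2.png');b=cv2.imread('pics/side2.png');w=cv2.imread('pics/w4.png')
z=lambda im,x,y,w_,h,s:cv2.resize(im[y:y+h,x:x+w_],None,fx=s,fy=s,interpolation=cv2.INTER_CUBIC)
out=np.hstack([z(a,130,170,90,110,3),z(b,295,70,90,110,3),z(w,260,165,130,165,2)])
cv2.imwrite('pics/o3.png',out)
E
```

```text
[ 609.47415723 -283.32154118  229.14110485] [-0.05198253  0.15126326 -0.20672694]
```

View pics/o3.png

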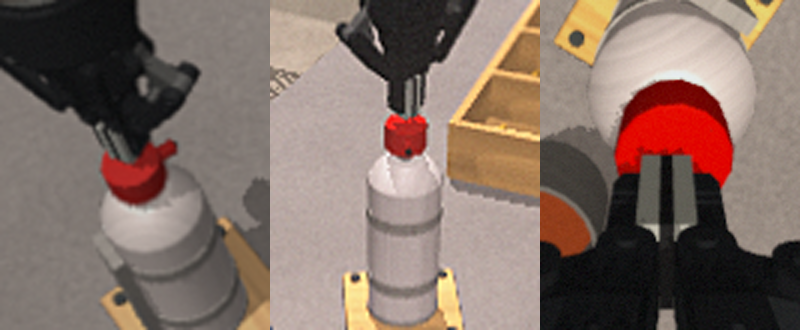

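The fingertips are over the cap. The wrist view suggests the cap is a few mm farther along tool x, so I'll nudge that way and then approach.

Request:
arm_command(steps=[0.004, 0.001, 0, 0, 0, 0, 0.004, 0, 0, 0, 0.003, 0, 0, 0, 0.003, 0, 0, 0, 0.003, 0, 0, 0, 0, 0, 0, 0, 0, 0])

```text
clock: 5.62
position: [612.2, -285.9, 216.0]
ee_rot: [0.974, -0.228, 0.0, 0.0]
contact_force: [-1.8, 1.1, 4.7]
gripper_width: -0.1
grasp_force: 2.4
```

Contact: 4.7 N at z=216, inside the expected spring range. I'll press on.

Request:
arm_command(steps=[0, 0, 0.002, 0, 0, 0, 0.002, 0, 0, 0, 0.001, 0, 0, 0, 0, 0, 0, 0, 0, 0])

```text
clock: 6.25
position: [612.2, -285.9, 211.8]
ee_rot: [0.974, -0.228, 0.0, 0.0]
contact_force: [-2.9, 2.7, 7.6]
gripper_width: -0.3
grasp_force: 3.9
```

Request:
arm_command(steps=[0, 0, 0.001, 0, 0, 0, 0.001, 0, 0, 0, 0.001, 0, 0, 0, 0, 0, 0, 0, 0, 0])

```text
clock: 6.88
position: [612.3, -286.0, 211.1]
ee_rot: [0.974, -0.228, 0.001, 0.001]
contact_force: [-4.8, 5.1, 13.8]
gripper_width: 0.3
grasp_force: 7.0
```

Request:
arm_command(steps=[0, 0, 0.001, 0, 0, 0, 0, 0, 0, 0, 0, 0])

```text
clock: 7.25
position: [612.3, -286.0, 211.1]
ee_rot: [0.974, -0.228, 0.002, 0.001]
contact_force: [-4.9, 4.8, 16.3]
gripper_width: -0.1
grasp_force: 8.3
```

The z position holds at 211 (8 mm travel) while the force rises to 16 N, so the cap is fully down. I'll release straight up, then travel high to the lid and open.

Request:
arm_command(steps=[0, 0, -0.005, 0, 0, 0, -0.01, 0, 0, 0, -0.02, 0, 0, 0, -0.035, 0, 0, 0, -0.035, 0, -0.0245, -0.0305, 0, 0, -0.0245, -0.0305, 0, 0, -0.0245, -0.0305, 0, 0, -0.0245, -0.0305, 0, 0, -0.0245, -0.0305, 0, 0, -0.0245, -0.0305, 0, 0, -0.0245, -0.0305, 0, 0, -0.0245, -0.0305, 0, 0, -0.0245, -0.0305, 0, 0, -0.0245, -0.0305, 0, 0, -0.0245, -0.0305, 0, 0, -0.0245, -0.0305, 0, 0])

```text
clock: 9.38
position: [511.4, 174.1, 310.5]
ee_rot: [0.974, -0.228, -0.0, -0.0]
contact_force: [0.8, 0.0, 0.3]
gripper_width: 0.0
grasp_force: 0.0
```

Request:
arm_command(steps=[0, 0, 0.02, 0, 0, 0, 0.03, 0, 0, 0, 0.03, 0, 0, 0, 0.03, 0, 0, 0, 0.03, 0, 0, 0, 0.03, 0, 0, 0, 0.02, 0, 0, 0, 0.01, 0, 0, 0, 0, 0, 0, 0, 0, 0, 0, 0, 0, 0, 0, 0, 0, 0], grip=0.08)

```text
clock: 10.88
position: [512.0, 172.8, 111.9]
ee_rot: [0.974, -0.228, 0.0, -0.001]
contact_force: [-0.5, -0.1, 0.5]
gripper_width: 80.2
grasp_force: 0.0
```

```bash
python3 - <<'E'
from h import *
from scipy.spatial.transform import Rotation as R
s=read_state();p=np.array(s['position']);M=R.from_quat(s['ee_rot']).as_matrix()
print(p,s['contact_force'],s['gripper_width'])
print('delta',M.T@(np.array([511.5,173.5,16])-p))
snap('scene','scene3');snap('side','side3');snap('wrist','w5')
# cap spring-back check: change of red pixels vs start
for n in('scene','side'):
    cs=[]
    for k in('0','3'):
        im=cv2.imread(f'pics/{n}{k}.png').astype(int);m=(im[...,2]>120)&(im[...,1]<60)&(im[...,0]<60)
        ys,xs=np.nonzero(m);cs.append((m.sum(),xs.mean().round(2),ys.mean().round(2)))
    print(n,cs)
for k in ([511.5,173.5,45],[511.5,173.5,11]):print(proj('w5',k),proj('side3',k))
a=cv2.imread('pics/scene3.png');b=cv2.imread('pics/side3.png');w=cv2.imread('pics/w5.png')
z=lambda im,x,y,w_,h,s:cv2.resize(im[y:y+h,x:x+w_],None,fx=s,fy=s,interpolation=cv2.INTER_CUBIC)
out=np.hstack([z(w,100,90,440,300,1.2)[:,:528],z(b,220,230,136,180,2)[:360]])
cv2.imwrite('pics/o4.png',out)
E
```

```text
[511.98490511 172.81936048 111.93858787] [-0.47037066 -0.06767691  0.51782453] 80.24843720142715
delta [-0.79956412 -0.27916301 95.93848973]
scene [(np.int64(261), np.float64(173.84), np.float64(223.43)), (np.int64(265), np.float64(173.89), np.float64(223.52))]
side [(np.int64(150), np.float64(339.83), np.float64(114.07)), (np.int64(150), np.float64(339.73), np.float64(114.19))]
[321.10035387 217.13538537] [279.90081853 304.94936267]
[321.34012902 203.42972238] [281.36113488 313.73807049]Traceback (most recent call last):
  File "<stdin>", line 17, in <module>
    return _nx.concatenate(arrs, 1, dtype=dtype, casting=casting)
           ~~~~~~~~~~~~~~~^^^^^^^^^^^^^^^^^^^^^^^^^^^^^^^^^^^^^^^
ValueError: all the input array dimensions except for the concatenation axis must match exactly, but along dimension 0, the array at index 0 has size 360 and the array at index 1 has size 340
```

The red cap is back up: its centroid matches the start in both cameras. I've used 9 of the 10 picture views, so I'll check the lid numerically.

```bash
python3 - <<'E'
from h import *
im=cv2.imread('pics/w5.png');h=cv2.cvtColor(im,cv2.COLOR_BGR2HSV).astype(int)
bl=((h[...,0]>98)&(h[...,0]<122)&(h[...,1]>120)&(h[...,2]>40)).astype(np.uint8)
n,l,st,ce=cv2.connectedComponentsWithStats(bl);print([(st[i].tolist(),ce[i].round(1).tolist()) for i in range(1,n) if st[i][4]>300])
i=1+np.argmax(st[1:,4])
# top-left-right boundary: fit circle params on bench plane using visible convex edge
cn=max(cv2.findContours((l==i).astype(np.uint8),cv2.RETR_EXTERNAL,cv2.CHAIN_APPROX_NONE)[0],key=len)[:,0]
P=np.array([atz('w5',*c,11)[:2] for c in cn if c[1]<235])
from scipy.optimize import least_squares
f=least_squares(lambda q:np.hypot(*(P-q).T)-51,[511,173],loss='soft_l1');print('lid c via wrist',f.x,np.abs(f.fun).mean())
tan=((h[...,0]>8)&(h[...,0]<25)&(h[...,1]>60)&(h[...,2]>110)).astype(np.uint8)
n,l,st,ce=cv2.connectedComponentsWithStats(tan);print('tan',[(st[i].tolist(),ce[i].round(1).tolist()) for i in range(1,n) if st[i][4]>60])
for n_ in('side0','side3'):
    pass
im=cv2.imread('pics/side0.png');h=cv2.cvtColor(im,cv2.COLOR_BGR2HSV).astype(int)
bl=((h[...,0]>98)&(h[...,0]<122)&(h[...,1]>120)).astype(np.uint8);bl[:,:250]=0;bl[:,320:]=0;bl[:285]=0;bl[345:]=0
hull=cv2.convexHull(cv2.findNonZero(bl))[:,0]
P=np.array([atz('side0',*c,11)[:2] for c in hull])
print('lid c via side',least_squares(lambda q:np.hypot(*(P-q).T)-51,[511,173],loss='soft_l1').x)
E
```

```text
[([264, 146, 113, 108, 8504], [320.2, 198.5])]
lid c via wrist [511.22599213 174.85407899] 0.8875277244383329
tan [([56, 0, 150, 144, 9623], [123.5, 68.0]), ([286, 0, 163, 88, 7590], [365.6, 44.0]), ([305, 192, 30, 38, 788], [320.0, 211.1])]
lid c via side [511.09890661 175.10006744]
```

The wrist and side cameras both put the lid at (511.2,174.9). I'll descend and grip the knob.

Request:
arm_command(steps=[-0.0015, -0.0015, 0.02, 0, 0, 0, 0.025, 0, 0, 0, 0.02, 0, 0, 0, 0.015, 0, 0, 0, 0.01, 0, 0, 0, 0.004, 0, 0, 0, 0, 0, 0, 0, 0, 0, 0, 0, 0, 0])

```text
clock: 12.15
position: [511.3, 174.8, 17.8]
ee_rot: [0.974, -0.228, 0.0, -0.0]
contact_force: [-0.4, -0.3, -0.5]
gripper_width: 80.3
grasp_force: 0.0
```

Request:
arm_command(steps=[0, 0, 0, 0, 0, 0, 0, 0, 0, 0, 0, 0, 0, 0, 0, 0, 0, 0, 0, 0, 0, 0, 0, 0], grip=0.01)

```text
clock: 12.9
position: [511.3, 174.9, 17.6]
ee_rot: [0.974, -0.228, 0.0, -0.0]
contact_force: [0.4, 0.4, 3.9]
gripper_width: 22.2
grasp_force: 58.7
```

Gripped at 59 N and about 22 mm opening. I'll lift slowly and carry the lid over to the pot.

Request:
arm_command(steps=[0, 0, -0.005, 0, 0, 0, -0.015, 0, 0, 0, -0.03, 0, 0, 0, -0.03, 0, 0, 0, -0.03, 0, 0, 0, -0.02, 0, 0.007, 0.0125, 0, 0, 0.0142, 0.0251, 0, 0, 0.0142, 0.0251, 0, 0, 0.0142, 0.0251, 0, 0, 0.0142, 0.0251, 0, 0, 0.0142, 0.0251, 0, 0, 0.0142, 0.0251, 0, 0, 0.0142, 0.0251, 0, 0, 0.0142, 0.0251, 0, 0, 0.0142, 0.0251, 0, 0, 0.0142, 0.0251, 0, 0, 0.007, 0.0125, 0, 0])

```text
clock: 15.15
position: [526.6, -143.6, 146.1]
ee_rot: [0.973, -0.229, -0.001, 0.0]
contact_force: [0.6, 1.1, -1.8]
gripper_width: 22.1
grasp_force: 58.9
```

Request:
arm_command(steps=[0, 0, 0, 0, 0, 0, 0, 0, 0, 0, 0, 0, 0, 0, 0, 0, 0, 0, 0, 0, 0, 0, 0, 0])

```text
clock: 15.9
position: [528.1, -141.8, 147.3]
ee_rot: [0.974, -0.228, 0.0, -0.0]
contact_force: [0.3, -0.0, -1.7]
gripper_width: 22.5
grasp_force: 58.9
```

```bash
python3 - <<'E'
from h import *
from scipy.optimize import least_squares
s=read_state();print(s['position'],s['contact_force'],s['gripper_width'],s['grasp_force'],s['clock'])
for n in('scene','side','wrist'): snap(n,n+'4')
# pot rim position in side/scene before (steel rim by given fits); lid disc now
p=np.array(s['position']);zl=p[2]-17.6+6   # disc underside now
for f in('scene4','side4'):
    im=cv2.imread(f'pics/{f}.png');h=cv2.cvtColor(im,cv2.COLOR_BGR2HSV).astype(int)
    bl=((h[...,0]>98)&(h[...,0]<122)&(h[...,1]>120)).astype(np.uint8)
    q=np.int32(proj(f,[p[0],p[1],zl+5]));m=np.zeros_like(bl);cv2.circle(m,tuple(q.tolist()),48,1,-1);bl&=m
    n,l,st,ce=cv2.connectedComponentsWithStats(bl);i=1+np.argmax(st[1:,4]);print(f,q,st[i],ce[i])
    hull=cv2.convexHull(cv2.findNonZero((l==i).astype(np.uint8)))[:,0]
    P=np.array([atz(f,*c,zl+5)[:2] for c in hull]);r=least_squares(lambda q:np.hypot(*(P-q).T)-51,p[:2],loss='soft_l1');print('lid',r.x,np.abs(r.fun).mean())
# rim edge refinement: wax cake centroid (z=28) visible from side/scene, start images
for f in('scene0','side0'):
    im=cv2.imread(f'pics/{f}.png');h=cv2.cvtColor(im,cv2.COLOR_BGR2HSV).astype(int)
    # pot silhouette: fit outer rim via score of gradient along projected circle
    g=cv2.GaussianBlur(cv2.cvtColor(im,cv2.COLOR_BGR2GRAY).astype(np.float32),(0,0),1);gm=np.hypot(cv2.Sobel(g,5,1,0),cv2.Sobel(g,5,0,1))
    T=np.linspace(0,2*np.pi,90);best=[]
    for x in np.arange(518,540,1.):
        for y in np.arange(-152,-130,1.):
            sc=0
            for r in(42,46):
                u=np.array([proj(f,[x+r*np.cos(t),y+r*np.sin(t),65]) for t in T],np.float32)
                sc+=cv2.remap(gm,u[:,:1],u[:,1:],1).mean()
            best.append((sc,x,y))
    best.sort();print(f,'rim',np.array(best[-6:]).round(1).tolist())
E
```

```text
[ 528.05878161 -141.75575574  147.34247717] [ 0.34669881 -0.00459573 -1.69314196] 22.45973148649375 58.929619789123535 15.9
scene4 [252 201] [230 189  48  34 964] [253.38381743 207.33195021]
lid [ 528.49314125 -139.14286072] 0.9165996572762811
side4 [343 176] [323 166  42  26 636] [343.6163522  179.58490566]
lid [ 527.63029077 -141.56388887] 0.5681342290703324
scene0 rim [[178.8, 531.0, -140.0], [178.8, 530.0, -142.0], [180.0, 530.0, -140.0], [180.0, 531.0, -142.0], [181.0, 531.0, -141.0], [181.2, 530.0, -141.0]]
side0 rim [[238.5, 525.0, -140.0], [239.9, 525.0, -141.0], [240.1, 527.0, -140.0], [240.5, 527.0, -141.0], [241.4, 526.0, -140.0], [242.5, 526.0, -141.0]]
```

The lid and pot centres agree within about 1 mm. I'll lower it; seating is expected at TCP z≈76.6.

Request:
arm_command(steps=[0, 0, 0.01, 0, 0, 0, 0.02, 0, 0, 0, 0.02, 0, 0, 0, 0.008, 0, 0, 0, 0.004, 0, 0, 0, 0.002, 0, 0, 0, 0.002, 0, 0, 0, 0.002, 0, 0, 0, 0, 0, 0, 0, 0, 0])

```text
clock: 17.3
position: [528.1, -141.9, 79.5]
ee_rot: [0.974, -0.228, 0.0, -0.0]
contact_force: [-1.1, -0.1, -1.6]
gripper_width: 22.0
grasp_force: 58.9
```

Request:
arm_command(steps=[0, 0, 0.001, 0, 0, 0, 0.001, 0, 0, 0, 0, 0, 0, 0, 0, 0])

```text
clock: 17.8
position: [528.0, -142.0, 77.3]
ee_rot: [0.974, -0.228, 0.0, 0.0]
contact_force: [-0.0, -0.3, -1.2]
gripper_width: 22.1
grasp_force: 58.9
```

Request:
arm_command(steps=[0, 0, 0.0005, 0, 0, 0, 0.0005, 0, 0, 0, 0, 0, 0, 0, 0, 0])

```text
clock: 18.3
position: [528.1, -141.9, 76.7]
ee_rot: [0.974, -0.228, 0.0, 0.0]
contact_force: [-2.5, 1.2, 2.9]
gripper_width: 22.6
grasp_force: 59.0
```

Contact came exactly at the seating height. I'll open the fingers and back straight up.

Request:
arm_command(steps=[0, 0, 0, 0, 0, 0, 0, 0, 0, 0, 0, 0, 0, 0, 0, 0, 0, 0, 0, 0, 0, 0, 0, 0], grip=0.06)

```text
clock: 19.05
position: [528.1, -141.9, 76.3]
ee_rot: [0.974, -0.228, 0.0, 0.0]
contact_force: [0.1, -0.7, -1.1]
gripper_width: 60.3
grasp_force: 0.0
```

Request:
arm_command(steps=[0, 0, -0.01, 0, 0, 0, -0.02, 0, 0, 0, -0.03, 0, 0, 0, -0.04, 0, 0, 0, -0.04, 0, 0, 0, -0.04, 0, -0.03, -0.03, -0.02, 0, -0.03, -0.03, 0, 0, -0.03, -0.03, 0, 0, -0.03, -0.03, 0, 0, 0, 0, 0, 0, 0, 0, 0, 0, 0, 0, 0, 0, 0, 0, 0, 0])

```text
clock: 20.8
position: [474.1, 18.2, 276.2]
ee_rot: [0.973, -0.229, -0.0, 0.0]
contact_force: [-0.4, 0.3, 0.3]
gripper_width: 60.1
grasp_force: 0.0
```

```bash
python3 - <<'E'
from h import *
s=read_state();print(s['position'],s['contact_force'])
for n in('scene','side'): snap(n,n+'5')
a=cv2.imread('pics/scene5.png');b=cv2.imread('pics/side5.png')
def c(im,f,p,r,col):
    q=np.array([proj(f,[p[0]+r*np.cos(t),p[1]+r*np.sin(t),p[2]]) for t in np.linspace(0,6.28,60)])
    return q
z=lambda im,x,y,w_,h,s:cv2.resize(im[y:y+h,x:x+w_],None,fx=s,fy=s,interpolation=cv2.INTER_CUBIC)
def pan(im,f,x,y,ctr):
    o=z(im,x,y,95,100,4); o2=o.copy()
    for zz,r,col in((70,51,(0,255,255)),(0,46,(0,255,0))):
        cv2.polylines(o2,[np.int32((c(im,f,(*ctr,zz),r,0)-[x,y]+.4)*4)],True,col,1)
    return np.vstack([o[:290],o2[:290]])
cv2.imwrite('pics/o5.png',np.hstack([pan(a,'scene5',210,180,(528.5,-141)),pan(b,'side5',295,165,(527,-141))]))
E
```

```text
[474.09393431  18.20076862 276.22166401] [-0.35444172  0.31657155  0.27194726]
```

View pics/o5.png

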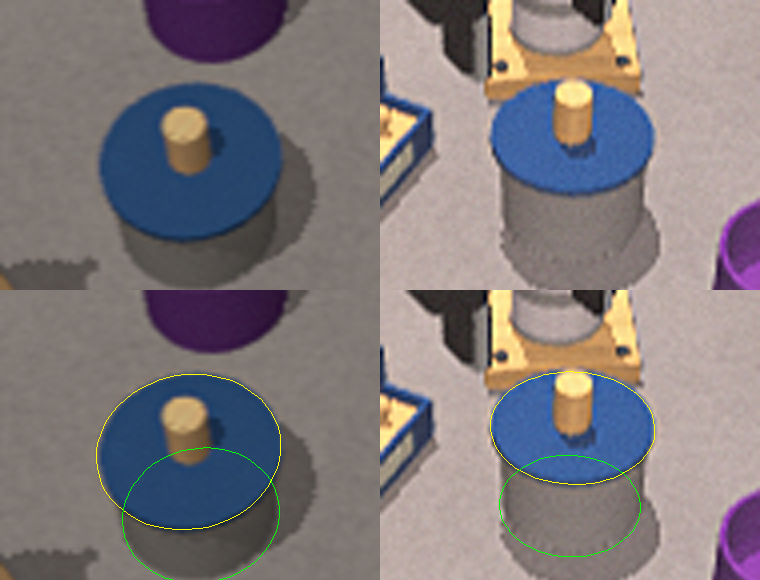

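The lid's disc, centred near panel pixels (190,160) and (572,138), lies level and centred on the pot. It matches the projected seated circle in both views, and the pot hasn't moved. The gripper is clear, so I'm handing in.

```bash
python3 -c "
from bench import *
print(job_done())"
```

```text
the job is handed in; nothing more can be done
None
```

The job is handed in: the red cap was pressed to its stop and sprang back, and the blue lid sits level on the steel pot, which has not moved. The yellow cap, dowel bin and sanding block were not touched; the final verdict was not shown to me.

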